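Mount and lock a grinding jar on a bench mill and start it

ROBOT

A 7-joint arm with a two-finger parallel gripper is mounted at the origin on the work surface. World frame = base frame: x ahead of the robot, y to its left, z up, the work surface at z = 0. Lengths are in m, angles in rad, forces in N, time in s.
With the tool pointing down it reaches from about 0.35 to 0.9 m from the base axis. Payload 19.9 kg.
Tool frame: the origin (TCP) lies midway between the tips of the shut fingers; the grasp point (between the pads) lies 19 mm behind it; z points along the fingers, y is the direction in which the jaws open and shut (so a half turn about z gives the same grasp; the last joint's range is limited). The gripper opens to 94 mm and grips with 3 to 60 N. Pads are 16 mm wide; open, the fingers measure 119 mm over their backs; the gripper's body (75 mm by 177 mm) begins 78 mm behind the grasp point.
Start: joints at [1.204, 0.417, -0.01, 1.614, 0.005, 1.111, -0.053], TCP at [0.199, -0.592, 0.205] pointing down, gripper open.
Joint ranges: [-2.81, 2.81], [-0.39, 2.02], [-1.27, 1.25], [0.06, 2.57], [-1.19, 4.33], [0.19, 2], [-2.82, 2.82]. Speed limits (rad/s): [1.89, 1.89, 2.39, 2.39, 3.01, 3.01, 3.01].

INTERFACE

Orientations are given as [roll, pitch, yaw] about the fixed x, y, z axes, in that order (R = Rz(yaw) Ry(pitch) Rx(roll)).
In Python, from workcell import bot gives the robot as it stands.
- The arm moves only by the tool move_arm, never from a script. Its argument "rows" is a list that holds one entry, the list of rows, each a list of 7 numbers: the shift along the tool's x, y, z in mm, then the turn, a rotation vector about the tool's x, y, z in degrees, then the finger opening in mm, from 0 to 94. A call has 1 to 20 rows; each row is the pose to reach, as a shift and turn from the pose commanded when the call began, along the tool's axes at that moment; what a row does not reach only later rows make up. A row lasts 1/10 s, in which the tool goes at most 50 mm and 8.59 degrees, less where a joint would pass 70% of its speed; a pose out of reach is approached as far as the arm can. A call with a gripper value outside its range is refused whole. The fingers move at their own pace and stop on an object; "force" is the grip in N (left out, the last holds). Time passes only in rows, so rows that repeat a pose let the fingers close. It gives the time, the measured TCP pose, the force and the opening at its end, in the units of the state.
- bot.state(): the state, without advancing time (a new reading comes with each control period).
- bot.capture(name): name is "scene" or "top"; returns a dict with "color" (384x512x3 uint8, red, green, blue), "depth" (384x512 float32, m along the optical axis (not along the pixel's ray), 0 where there is no reading), "fx", "fy", "cx", "cy" (pixels), "world_to_cam" (4x4, takes a point from world to camera coordinates). Camera axes: x right, y down, z forward; pixel columns grow to the right and rows downward; lengths in m; the calibration is good to about 2 mm. A picture is of the moment at which its call begins.
- bot.job_done(): hands the job in, once; it reports no verdict.
The state is a dict: "clock": time; "qpos": joint angles; "dq": joint speeds; "joint_efforts": joint torques, N m; "tcp_pos": TCP position; "tool_rot": TCP orientation; "wrist_force": force on the tool from outside, world axes, zero at the start; "moment": the same for the moment, N m; "opening": finger opening in m.
Only numpy, scipy, OpenCV 4.12 (cv2) and the standard library are available. Lean on these libraries where they do the work, as an engineer would, in place of code of your own. Each camera call takes 0.05 s, during which the arm holds its last target. There are 200 camera calls.

TASK

Get the laboratory mill grinding: swing the dust cover fully aside off the drive seat, then hang the grinding jar in the seat's collar and let go of it. Push the jar round by its side handle - not by the grip of its screw lid - until its lugs drop into the locking notches, and only then push the paddle switch fully over to the left. Keep the jar upright and leave the other jar, the bottle and the tube rack where they stand.

Things in the scene. Friction and masses are not known exactly. Their poses are not given: they have to be found in the camera images.
- mill: Bench mill, fixed: white housing 260 (x) x 220 (y) mm, flat deck on top at z = 70 mm. Origin: centre of the underside on the bench; z up; its front (-x: black panel, switch) faces the robot. The drive seat is a round well of radius 49 mm in the deck, ringed by a steel bayonet collar (inner radius 48, outer 66, top at z = 95 mm). All mill-frame angles run from mill +x towards +y.
- seat (a point): Centre of the collar in the plane of its top: mill frame (35, 0, 95) mm; axes as the mill's. Three entry gaps 24 deg (22 mm) wide, open at the top, are cut in the collar at 105, -30 and -120 deg in the mill frame: uneven, so the jar enters in one orientation only. Lugs let down into the gaps rest on ledges at z = 78 mm.
- mark_in (a point): Where the middle of the jar handle stands, seen from above, when the lugs are over the entry gaps: 88 mm from the seat centre at -75 deg in the mill frame, at deck height; a small black ring on the deck marks it. From the gaps the slots run clockwise (from above) under a 6 mm lip; the jar cannot turn anticlockwise. Metal on metal slides easily.
- mark_lock (a point): The same for the locked jar: 88 mm from the seat centre at -120.5 deg in the mill frame (45.5 deg clockwise from mark_in), at deck height; a short black bar on the deck marks it. Each slot ends in a notch 8 mm below the ledge, with a stop: turned 42 to 49 deg from the gaps' middles, the lugs drop in by the jar's weight, once nothing holds it up.
- cover (a joint): Dust cover angle, rad: 0 = over the collar, 1.6 = at its stop, fully aside to the mill's left; clear of the jar from about 1.3. It starts at 0 to 0.2, swings level, clockwise seen from above, and stays where it is left (friction 0.12 N m). Grey disc of radius 72 mm, 4 mm thick, top at z = 101 mm.
- cover_pivot (a point): Upright pivot axis of the dust cover, at z = 97 mm, mill frame (110, 75) mm: behind and left of the seat.
- cover_knob (a point): Black knob on the middle of the dust cover, radius 12 mm, standing 31 mm above the disc (top at z = 132 mm). This point is on its axis at z = 117 mm, 106 mm from the pivot (at joint 0 right over the seat's centre).
- run_switch (a joint): Run switch angle, rad: 0 = off, leaning 0.5 rad to the mill's right (-y); 1.0 = on, at its stop, leaning 0.5 rad to the left (+y). It starts at 0 to 0.1 and stays where it is left (friction 0.06 N m).
- switch_tip (a point): Top end of the grey flat switch paddle: 24 mm wide along the mill's x, 9 mm thick, reaching 58 mm from its hinge, which runs along the mill's x through the mill frame point (-95, -40, 80) mm. A black bezel 42 x 78 mm round its foot rises to z = 78 mm.
- jar: Grinding jar, loose, about 0.7 kg: steel body of radius 50 mm on an aluminium foot of radius 45 (up to z = 36), black screw lid of radius 54 up to z = 120 mm, a grip bar on the lid and a black side handle pointing along jar +x. Origin: centre of the underside; z up. It stands upright on the bench. Hung on the ledges its origin is 70 mm above the bench; locked in the notches, 62 mm.
- jar_grip (a point): Middle of the straight black grip bar on the jar's lid, 142.5 mm above the jar's underside, on its axis; bar 50 long (jar x) x 24 wide (jar y) x 45 mm high, from z = 120 to 165 mm. Axes as the jar's. Low on the jar's foot, three steel lugs stand out to radius 57 mm, 14 mm wide, from z = 8 to 16 mm, at 180, 45 and -45 deg from the handle.
- jar_handle (a point): Middle of the upright bar of the jar's side handle: 88 mm out along jar +x, 75 mm above the underside; round bar 16 mm thick, its upright part from 55 to 95 mm above the underside.
- store_jar: Bystander: steel storage jar with a flat black lid, without handle, grip bar or lugs; radius 53, 114 mm high. Origin: centre of the underside. It stands at one of the two places right of the mill, the grinding jar at the other.
- reagent: Bystander: amber jar with a red cap, radius 34, 120 mm high. Origin: centre of the underside.
- tube_rack: Bystander: white rack 75 (x) x 170 (y) mm with blue-capped tubes, 112 mm high. Origin: centre of the underside.
Mind the look-alikes: they are no part of the job. What is shaped like the jar but orange, purple or yellow is not meant.

How it is judged:
By the outcome, as a careful person would: the job done as asked, in the order asked, and still so for the second after the job is handed in, with the robot touching nothing.
It also fails if it takes over 72 s, if anything falls off the work surface, if the arm or the gripper's body presses on something with over 40 N, if the wrist force passes 120 N, or if a joint passes its speed limit or range.

## Working session

There is one attempt and no reset: what is moved stays moved. The work goes in short steps, Python scripts to look and compute and a tool call to move; the robot and the scene stay as the last step left them, time stands still between calls to the robot, and variables do not carry over. Pictures are saved under pics/ and viewed, about 8 in all and at most 12, crops included, and the job is handed in when it is done.

Besides the shell and the picture viewer there is one more tool, called after ">>>" in YAML: its name, and indented under it one key for each argument. move_arm: Moves the arm, as the interface text tells. Its arguments: {"type":"object","properties":{"rows":{"type":"array","items":{"type":"array","items":{"type":"array","items":{"type":"number"}}}},"force":{"type":"number"}},"required":["rows"]}

```bash
ls; mkdir -p pics; cat > h.py <<'E'
import numpy as np, cv2
from workcell import bot
from scipy.spatial.transform import Rotation as R
def cap(n):
    c=bot.capture(n); return c
def pts(c):
    d=c["depth"]; v,u=np.mgrid[:d.shape[0],:d.shape[1]]
    p=np.stack([(u-c["cx"])/c["fx"]*d,(v-c["cy"])/c["fy"]*d,d,np.ones_like(d)],-1)
    w=p@np.linalg.inv(c["world_to_cam"]).T
    w=w[...,:3]; w[d==0]=np.nan
    return w
def save(c,f): cv2.imwrite(f,c["color"][...,::-1])
E
python3 - <<'E'
from h import *
for n in("scene","top"):
    c=cap(n); save(c,f"pics/{n}0.png"); np.savez(f"{n}0.npz",**c)
    print(n,c["fx"],np.linalg.inv(c["world_to_cam"]).round(3).tolist())
print(bot.state())
E
```

```text
pics
scene 371.75198468445996 [[-0.309, 0.519, -0.797, 1.404], [0.951, 0.163, -0.263, 0.2], [-0.007, -0.839, -0.544, 0.673], [0.0, 0.0, 0.0, 1.0]]
top 441.65626208230447 [[0.027, -0.993, 0.111, 0.445], [-1.0, -0.028, -0.003, -0.077], [0.006, -0.111, -0.994, 1.334], [0.0, 0.0, 0.0, 1.0]]
{'clock': 0.1, 'qpos': array([ 1.20449943,  0.41789892, -0.01028284,  1.61409049,  0.00467783,
        1.11067802, -0.05298346]), 'dq': array([ 0.00058627, -0.00231065, -0.00021542, -0.00248732,  0.00068715,
        0.00049582,  0.00038555]), 'joint_efforts': array([ 1.65659432e-03, -8.52581692e+01,  6.40952457e-01, -4.26695681e+01,
       -4.88462497e-02,  1.62701088e-02,  1.38658520e-04]), 'tcp_pos': array([ 0.19933006, -0.59202262,  0.20490739]), 'tool_rot': array([-3.14054414e+00,  7.16337770e-05,  3.24793085e-01]), 'wrist_force': array([ 0.29157773, -0.0482926 ,  0.01757536]), 'moment': array([ 0.00561695, -0.01517951,  0.03833522]), 'opening': 0.09404961625730915}
```

View pics/scene0.png

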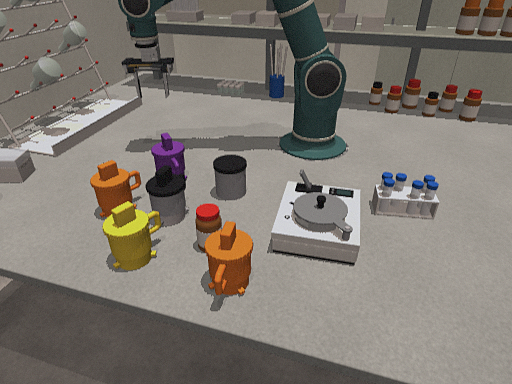

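View pics/top0.png

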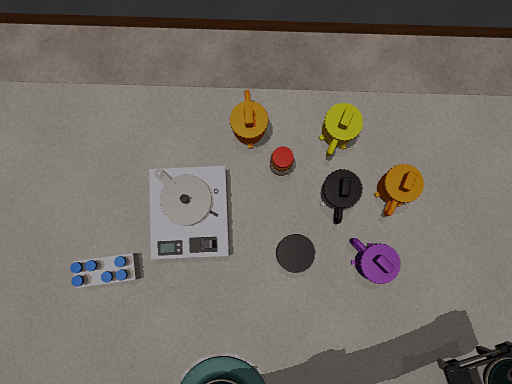

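The scene shows the mill at about top (190,212), with the cover over the seat and its knob at (185,199). The grey and black grinding jar is at (342,190), with its handle towards the robot at (338,215). The store jar is at (296,253) and the bottle at (283,160).

```bash
cat > m.py <<'E'
from h import *
c=dict(np.load("top0.npz")); w=pts(c); v,u=np.mgrid[:384,:512]; col=c["color"].astype(int)
z=w[...,2]
def box(a,b,cc,d): return (u>=a)&(u<=b)&(v>=cc)&(v<=d)
# mill deck
m=box(140,240,155,270)&(abs(z-.07)<.006)
r=cv2.minAreaRect((w[m][:,:2]*1000).astype(np.float32)); print("mill rect",r,"z",np.median(z[m]))
m2=box(140,240,155,270)&(z>.055); r=cv2.minAreaRect((w[m2][:,:2]*1000).astype(np.float32)); print("mill>55",r)
k=box(165,205,180,215)&(z>.123); print("knob",w[k].mean(0)*1000,k.sum())
cv=box(150,220,165,230)&(abs(z-.101)<.004); print("cover",cv2.minEnclosingCircle((w[cv][:,:2]*1000).astype(np.float32)), np.median(z[cv]))
# jar
b=box(318,368,165,225)
l=b&(abs(z-.120)<.006); ec=cv2.minEnclosingCircle((w[l][:,:2]*1000).astype(np.float32)); print("lid",ec,np.median(z[l]))
g=b&(z>.158); r=cv2.minAreaRect((w[g][:,:2]*1000).astype(np.float32)); print("grip",r,w[g].mean(0)*1000,g.sum(),np.median(z[g]))
hd=b&(z>.08)&(z<.108)&(v>205)
print("handle",w[hd].mean(0)*1000 if hd.any() else None,hd.sum(), w[hd][:,0].min()*1000)
for n,bb in(("store",box(270,320,230,275)),("reag",box(268,298,143,175))):
    q=bb&(z>.108); print(n,cv2.minEnclosingCircle((w[q][:,:2]*1000).astype(np.float32)),np.median(z[q]))
print("sw",w[box(185,225,235,255)&(z>.085)]. mean(0)*1000)
# zoom
im=cv2.resize(c["color"][150:270,140:370,::-1],None,fx=3.4,fy=3.4,interpolation=cv2.INTER_CUBIC); cv2.imwrite("pics/z0.png",im)
E
python3 m.py
```

```text
mill rect ((549.3533935546875, 111.9560546875), (260.3007507324219, 221.4265594482422), 4.071203231811523) z 0.07092344441230503
mill>55 ((549.3478393554688, 111.95360565185547), (260.2927551269531, 221.43548583984375), 4.077607154846191)
knob [580.45248645 115.92323814 132.50557384] 63
cover ((598.1402587890625, 132.70498657226562), 94.7655029296875) 0.10168087286195227
lid ((622.6737670898438, -321.7279968261719), 55.68510055541992) 0.12080961032021287
grip ((622.53759765625, -320.9576416015625), (23.603166580200195, 49.78296661376953), 87.77153015136719) [ 621.71817407 -320.6421294   164.85017571] 170 0.16492562361454277
handle [ 547.75871819 -314.90541916  101.42371926] 86 526.7740601100796
store ((440.1912841796875, -194.03074645996094), 52.847206115722656) 0.11476389712943302
reag ((706.8268432617188, -154.1621551513672), 30.318347930908203) 0.12079986978157442
sw [457.82232505  52.60240223 110.20865466]
```

View pics/z0.png

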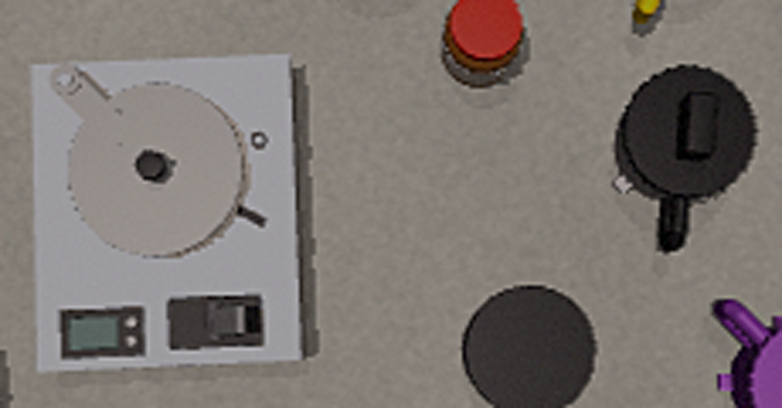

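```bash
cat >> h.py <<'E'
def go(x,y,z,yaw,frm=None):
    """print row (tool shift mm, turn deg) from present pose (or frm=(x,y,z,yaw) mm,deg) to a tool-down pose"""
    s=bot.state(); p=s["tcp_pos"]*1000; R0=R.from_euler("xyz",s["tool_rot"])
    if frm: p=np.array(frm[:3]); R0=R.from_euler("xyz",[180,0,frm[3]],degrees=True)
    R1=R.from_euler("xyz",[180,0,yaw],degrees=True)
    r=(R0.inv()*R1).as_rotvec(degrees=True)
    print((R0.inv().apply(np.array([x,y,z])-p)).round(1).tolist(),r.round(1).tolist())
MY=4.07; MO=np.array([549.35,111.95])
def mill(x,y):
    a=np.radians(MY); return MO+np.array([x*np.cos(a)-y*np.sin(a),x*np.sin(a)+y*np.cos(a)])
def seat(r,deg): return mill(35+r*np.cos(np.radians(deg)),r*np.sin(np.radians(deg)))
def knob(q): a=-np.pi*.75-q; return mill(110+106*np.cos(a),75+106*np.sin(a))
E
cat >> m.py <<'E'
print("--")
rel=(w[m][:,:2]*1000-MO)@np.array([[np.cos(np.radians(MY)),-np.sin(np.radians(MY))],[np.sin(np.radians(MY)),np.cos(np.radians(MY))]])
for ax in(0,1):
  for s in(1,-1):
    o=rel[:,1-ax]; e=[]
    L=np.linspace(-90,90,13)
    for a,bb in zip(L[:-1],L[1:]):
        q=rel[(o>a)&(o<bb)][:,ax]*s; e.append(np.sort(q)[-2])
    print("edge",ax,s,np.polyfit((L[:-1]+L[1:])/2,e,1).round(4), np.round(e,1).tolist())
P=w[g][:,:2]*1000; q=P-P.mean(0); ev=np.linalg.svd(q,full_matrices=False)[2][0]; print("grip axis",np.degrees(np.arctan2(*ev[::-1])))
cen=np.array(ec[0]); hh=box(325,350,200,225)&(z>.096)&(z<.108); Q=w[hh]*1000
print("top handle",Q.mean(0),hh.sum(),np.degrees(np.arctan2(*(Q[:,:2].mean(0)-cen)[::-1])))
Lp=w[l][:,:2]*1000; print("lid bbox",Lp.min(0),Lp.max(0),(Lp.min(0)+Lp.max(0))/2)
for t in(0,.04): print(knob(t))
s=seat(0,0); print("seat",s)
go(200,-592,250,18.6); go(*knob(.04),180,4)
E
python3 m.py | sed -n '/--/,$p'
```

```text
--
edge 0 1 [-7.000000e-02  1.265461e+02] [129.4, 129.5, 127.4, 128.2, 129.4, 129.6, 127.6, 128.5, 129.1, 129.5, 129.8, 100.6]
edge 0 -1 [-2.30000e-03  1.29094e+02] [130.0, 129.7, 129.1, 128.5, 128.0, 129.9, 129.3, 128.6, 127.9, 130.0, 129.4, 128.9]
edge 1 1 [1.700000e-03 1.085338e+02] [108.1, 107.8, 106.6, 109.4, 110.4, 109.4, 108.4, 109.2, 108.3, 108.4, 108.0, 108.4]
edge 1 -1 [8.000000e-04 1.094463e+02] [108.9, 109.4, 109.9, 110.5, 108.4, 108.7, 109.3, 109.8, 110.4, 110.7, 108.3, 109.2]
grip axis 176.40499752861834
top handle [ 549.31102421 -315.30995045  103.47460792] 74 175.0002805332328
lid bbox [ 569.29125609 -375.94674415] [ 675.64310354 -266.87048477] [ 622.46717982 -321.40861446]
[584.30498314 114.48400783]
[581.15802076 117.32510461]
seat [584.26173288 114.43413115]
[0.6, 0.1, -45.1] [-0.1, 0.0, 0.0]
[588.2, -550.4, 25.4] [-0.1, 0.0, 14.6]
```

>>> move_arm:
  rows:
    - [[0, 0, -50, 0, 0, 0, 60], [588, -550, -30, 0, 0, 15, 60], [588, -550, -30, 0, 0, 15, 60], [588, -550, -30, 0, 0, 15, 60], [588, -550, -30, 0, 0, 15, 60], [588, -550, -30, 0, 0, 15, 60], [588, -550, -30, 0, 0, 15, 60], [588, -550, -30, 0, 0, 15, 60], [588, -550, -30, 0, 0, 15, 60], [588, -550, -30, 0, 0, 15, 60], [588, -550, -30, 0, 0, 15, 60], [588, -550, -30, 0, 0, 15, 60], [588, -550, -30, 0, 0, 15, 60], [588, -550, -30, 0, 0, 15, 60], [588, -550, -30, 0, 0, 15, 60], [588, -550, -30, 0, 0, 15, 60], [588, -550, -30, 0, 0, 15, 60], [588, -550, -30, 0, 0, 15, 60], [588, -550, -30, 0, 0, 15, 60]]

```text
clock: 2.0
tcp_pos: [0.581, 0.1179, 0.2347]
tool_rot: [-3.141, 0.001, 0.065]
wrist_force: [-0.1, -1.3, 0.7]
opening: 0.0603
```

```bash
python3 - <<'E'
from h import *
s=bot.state(); print(s["clock"],s["tcp_pos"],np.degrees(s["tool_rot"]),s["wrist_force"],s["qpos"].round(2))
for q in (.04,):go(*knob(q),105,4)
x,y=knob(.04)
for q in (.3,.6,.9,1.2,1.45,1.62): go(*knob(q),105,4,(x,y,105,4))
E
```

```text
2.0 [0.58100978 0.11792729 0.23467496] [-1.79961721e+02  7.98983547e-02  3.74252722e+00] [-0.14022459 -1.32668287  0.72529002] [ 0.14  0.38 -0.51  1.65  0.19  1.17 -1.92]
[0.3, 0.7, 129.7] [-0.0, 0.1, -0.3]
[-15.9, -22.4, -0.0] [0.0, 0.0, 0.0]
[-26.4, -52.3, -0.0] [0.0, 0.0, 0.0]
[-27.5, -84.0, -0.0] [0.0, 0.0, 0.0]
[-19.3, -114.6, -0.0] [0.0, 0.0, 0.0]
[-5.7, -137.3, -0.0] [0.0, 0.0, 0.0]
[6.5, -150.5, -0.0] [0.0, 0.0, 0.0]
```

>>> move_arm:
  rows:
    - [[0, 1, 50, 0, 0, 0, 60], [0, 1, 95, 0, 0, 0, 60], [0, 1, 128, 0, 0, 0, 60], [0, 1, 128, 0, 0, 0, 60], [0, 1, 128, 0, 0, 0, 10], [0, 1, 128, 0, 0, 0, 10], [0, 1, 128, 0, 0, 0, 10], [0, 1, 128, 0, 0, 0, 10], [-8, -9, 128, 0, 0, 0, 10], [-16, -22, 128, 0, 0, 0, 10], [-22, -36, 128, 0, 0, 0, 10], [-26, -52, 128, 0, 0, 0, 10], [-28, -68, 128, 0, 0, 0, 10], [-27, -84, 128, 0, 0, 0, 10], [-24, -100, 128, 0, 0, 0, 10], [-19, -114, 128, 0, 0, 0, 10], [-13, -126, 128, 0, 0, 0, 10], [-6, -137, 128, 0, 0, 0, 10], [0, -144, 128, 0, 0, 0, 10], [6, -150, 128, 0, 0, 0, 10]]
  force: 15

```text
clock: 4.0
tcp_pos: [0.5783, 0.2672, 0.1073]
tool_rot: [-3.141, 0.0, 0.063]
wrist_force: [-1.0, -3.0, -1.9]
opening: 0.0235
```

>>> move_arm:
  rows:
    - [[0, 0, 0, 0, 0, 0, 10], [2, -2, 0, 0, 0, 0, 10], [2, -2, 0, 0, 0, 0, 10], [2, -2, 0, 0, 0, 0, 50], [2, -2, 0, 0, 0, 0, 50], [2, -2, -50, 0, 0, 0, 50], [2, -2, -100, 0, 0, 0, 50], [2, -2, -150, 0, 0, 0, 50]]

```text
clock: 4.8
tcp_pos: [0.5794, 0.2688, 0.2597]
tool_rot: [-3.141, -0.0, 0.063]
wrist_force: [1.3, 0.7, -0.0]
opening: 0.0497
```

```bash
python3 - <<'E'
from h import *
s=bot.state(); print(s["clock"],s["tcp_pos"],np.degrees(s["tool_rot"]),s["qpos"].round(2))
c=cap("scene"); w=pts(c); save(c,"pics/s1.png")
cv2.imwrite("pics/s1z.png",cv2.resize(c["color"][140:300,90:450,::-1],None,fx=2.2,fy=2.2,interpolation=cv2.INTER_CUBIC))
col=c["color"].astype(int); kx=knob(1.6)/1000
k=(w[...,2]>.123)&(w[...,2]<.135)&(np.hypot(w[...,0]-kx[0],w[...,1]-kx[1])<.03)
print("knob",w[k].mean(0)*1000,k.sum(),"exp",knob(1.6))
go(622.3,-321.3,280,-3)
E
```

```text
4.8 [0.57940796 0.26884576 0.25974806] [-1.79966641e+02 -2.55344728e-02  3.62563971e+00] [-0.11  0.45 -0.52  1.5   0.23  1.26 -2.17]
knob [578.15588583 268.28929732 130.34217264] 64 exp [575.72722609 266.32140029]
[3.3, 593.1, -13.8] [-0.3, -0.5, 6.6]
```

View pics/s1z.png

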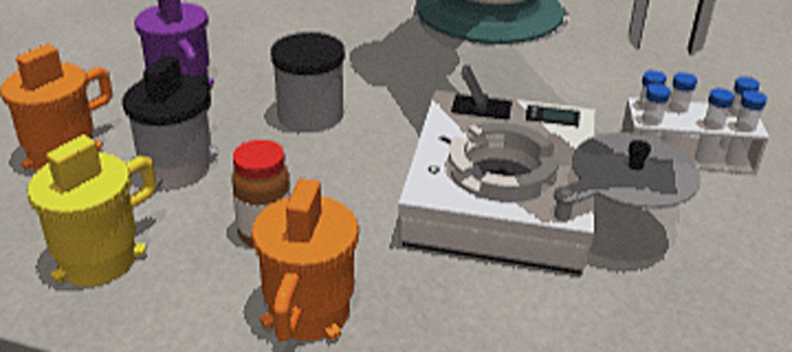

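The cover is fully aside on the left with its knob at crop (638,152), and the collar is exposed at (500,163). The knob measures within 3 mm of where it should be at 1.6. Next, the jar.

>>> move_arm:
  rows:
    - [[3, 593, -14, 0, 0, 6.6, 60], [3, 593, -14, 0, 0, 6.6, 60], [3, 593, -14, 0, 0, 6.6, 60], [3, 593, -14, 0, 0, 6.6, 60], [3, 593, -14, 0, 0, 6.6, 60], [3, 593, -14, 0, 0, 6.6, 60], [3, 593, -14, 0, 0, 6.6, 60], [3, 593, -14, 0, 0, 6.6, 60], [3, 593, -14, 0, 0, 6.6, 60], [3, 593, -14, 0, 0, 6.6, 60], [3, 593, -14, 0, 0, 6.6, 60], [3, 593, -14, 0, 0, 6.6, 60], [3, 593, -14, 0, 0, 6.6, 60], [3, 593, -14, 0, 0, 6.6, 60], [3, 593, -14, 0, 0, 6.6, 60]]

```text
clock: 6.35
tcp_pos: [0.6204, -0.3216, 0.2716]
tool_rot: [-3.141, -0.001, -0.051]
wrist_force: [0.2, 0.4, 0.5]
opening: 0.0597
```

```bash
python3 - <<'E'
from h import *
go(622.3,-321.3,124,-3)
c=cap("top"); w=pts(c); np.savez("top1.npz",**c)
z=w[...,2]; d=np.hypot(w[...,0]*1000-584.3,w[...,1]*1000-114.4)
m=(abs(z-.0955)<.006)&(d<75); P=(w[m][:,:2]*1000).astype(np.float32)
print("collar",m.sum(),np.median(z[m]),cv2.minEnclosingCircle(P),P.min(0),P.max(0))
from scipy.optimize import least_squares
def f(p):
    r=np.hypot(P[:,0]-p[0],P[:,1]-p[1]); return np.maximum(r-66,0)+np.maximum(48-r,0)
print(least_squares(f,[584,114]).x)
# gap directions
a=np.degrees(np.arctan2(P[:,1]-114.4,P[:,0]-584.3))-MY
h,_=np.histogram((a+180)%360-180,72,(-180,180)); print([ (int(-180+5*i+2.5),int(n)) for i,n in enumerate(h) if n<3])
E
```

```text
[1.9, -0.3, 147.6] [-0.0, -0.0, 0.1]
collar 657 0.09536912116228002 ((584.3727416992188, 114.02186584472656), 66.31449127197266) [519.96136   47.959625] [649.64984 178.91727]
[584.00033731 113.63312489]
[(-127, 0), (-122, 0), (-117, 0), (-112, 0), (-37, 0), (-32, 0), (-27, 0), (-22, 0), (97, 0), (102, 0), (107, 0), (112, 0)]
```

>>> move_arm:
  rows:
    - [[2, 0, 50, 0, 0, 0, 60], [2, 0, 100, 0, 0, 0, 60], [2, 0, 135, 0, 0, 0, 60], [2, 0, 147, 0, 0, 0, 60], [2, 0, 147, 0, 0, 0, 60], [2, 0, 147, 0, 0, 0, 10], [2, 0, 147, 0, 0, 0, 10], [2, 0, 147, 0, 0, 0, 10], [2, 0, 147, 0, 0, 0, 10], [2, 0, 147, 0, 0, 0, 10], [2, 0, 147, 0, 0, 0, 10], [2, 0, 135, 0, 0, 0, 10], [2, 0, 110, 0, 0, 0, 10], [2, 0, 70, 0, 0, 0, 10], [2, 0, 30, 0, 0, 0, 10], [2, 0, 0, 0, 0, 0, 10], [2, 0, 0, 0, 0, 0, 10]]
  force: 50

```text
clock: 8.1
tcp_pos: [0.6233, -0.3236, 0.2765]
tool_rot: [3.139, -0.006, -0.052]
wrist_force: [0.3, -0.6, -4.9]
opening: 0.0237
```

```bash
python3 - <<'E'
from h import *
s=bot.state(); print(s["tcp_pos"],np.degrees(s["tool_rot"]),s["wrist_force"],s["moment"])
c=cap("top"); w=pts(c); save(c,"pics/t2.png"); np.savez("top2.npz",**c)
v,u=np.mgrid[:384,:512]; p=s["tcp_pos"]
off=p[2]-.124
b=(u>300)&(u<400)&(v>150)&(v<260); z=w[...,2]-off
h=b&(z>.085)&(z<.108)&(w[...,0]<p[0]-.058); q=w[h]; print("handle",q.mean(0)*1000,h.sum(),"yaw",np.degrees(np.arctan2(q[:,1].mean()-p[1],q[:,0].mean()-p[0])))
go(584.3,114.2,270,109.07)
E
```

```text
[ 0.62325751 -0.32358591  0.27653203] [179.85004515  -0.33991931  -3.00467656] [ 0.25873376 -0.61263631 -4.87518001] [ 0.04014222 -0.14838407  0.00623325]
handle [ 551.39739878 -314.98993643  251.61226147] 23 yaw 173.1786407169863
[-60.9, -434.9, 2.6] [0.2, -0.0, -112.1]
```

>>> move_arm:
  rows:
    - [[-20, -145, 0, 0, 0, -8, 10], [-61, -435, 0, 0, 0, -112, 10], [-61, -435, 0, 0, 0, -112, 10], [-61, -435, 0, 0, 0, -112, 10], [-61, -435, 0, 0, 0, -112, 10], [-61, -435, 0, 0, 0, -112, 10], [-61, -435, 0, 0, 0, -112, 10], [-61, -435, 0, 0, 0, -112, 10], [-61, -435, 0, 0, 0, -112, 10], [-61, -435, 0, 0, 0, -112, 10], [-61, -435, 0, 0, 0, -112, 10], [-61, -435, 0, 0, 0, -112, 10], [-61, -435, 0, 0, 0, -112, 10], [-61, -435, 0, 0, 0, -112, 10], [-61, -435, 0, 0, 0, -112, 10], [-61, -435, 0, 0, 0, -112, 10], [-61, -435, 0, 0, 0, -112, 10], [-61, -435, 0, 0, 0, -112, 10]]

```text
clock: 9.95
tcp_pos: [0.5836, 0.1147, 0.2714]
tool_rot: [-3.142, 0.0, 1.901]
wrist_force: [-1.1, 0.3, -4.4]
opening: 0.0237
```

```bash
python3 - <<'E'
from h import *
s=bot.state(); print(s["tcp_pos"],np.degrees(s["tool_rot"]),s["wrist_force"],s["qpos"].round(2))
go(584.3,114.2,224,109.07)
c=cap("scene"); w=pts(c); np.savez("s2.npz",**c)
cv2.imwrite("pics/s2z.png",cv2.resize(c["color"][60:290,220:440,::-1],None,fx=2.6,fy=2.6,interpolation=cv2.INTER_CUBIC))
E
```

```text
[0.58364086 0.11469898 0.27139136] [-1.79994953e+02  2.94506429e-03  1.08943657e+02] [-1.1021725   0.27191948 -4.39080133] [ 0.37  0.42 -0.82  1.59  0.32  1.27 -0.17]
[-0.7, 0.5, 47.4] [-0.0, 0.0, -0.1]
```

View pics/s2z.png

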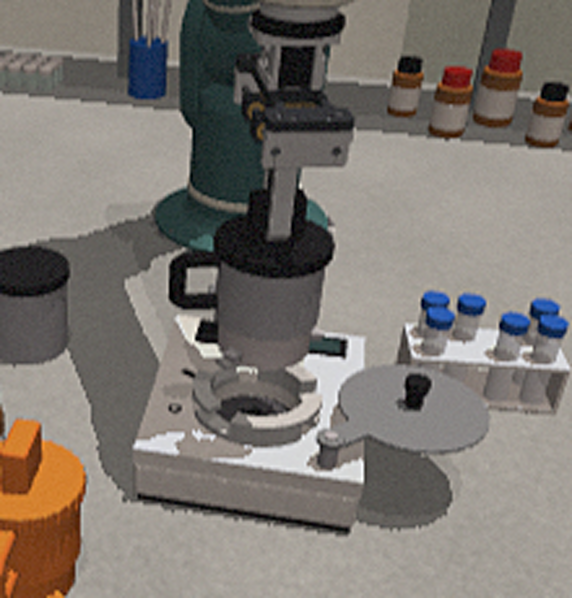

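The jar hangs upright over the collar, with its handle on the mill's right at crop (190,280). I'll fit the jar body's axis before lowering it.

```bash
cat > jf.py <<'E'
from h import *
from scipy.optimize import least_squares
def jarfit(c,zlo,zhi,guess,r=.050):
    w=pts(c); z=w[...,2]
    m=(z>zlo)&(z<zhi)&(np.hypot(w[...,0]-guess[0],w[...,1]-guess[1])<.058)
    P=w[m]; f=lambda p:np.hypot(P[:,0]-p[0],P[:,1]-p[1])-r
    o=least_squares(f,guess,loss="soft_l1",f_scale=.002); return o.x*1000,m.sum(),np.abs(o.fun).mean()*1000
if __name__=="__main__":
    c=dict(np.load("s2.npz")); print(jarfit(c,.19,.255,[.584,.1145]))
    print(jarfit(c,.19,.22,[.584,.1145]),jarfit(c,.225,.255,[.584,.1145]))
    w=pts(c); z=w[...,2]; d=np.hypot(w[...,0]-.5836,w[...,1]-.1147)
    m=(d>.08)&(d<.10)&(z>.21)&(z<.235); Q=w[m]; print("bar",Q.mean(0),m.sum(),np.degrees(np.arctan2(Q[:,1].mean()-.1147,Q[:,0].mean()-.5836)))
    # lug/foot bottom and control: collar outer
    m=(abs(z-.0955)<.003)&(np.hypot(w[...,0]-.584,w[...,1]-.114)<.075); P=w[m]*1000
    print("collar scene",m.sum(),cv2.minEnclosingCircle(P[:,:2].astype(np.float32)))
E
python3 jf.py
```

```text
(array([581.41363159, 115.86174033]), np.int64(954), np.float64(1.3215354878623884))
(array([581.29242981, 115.84687964]), np.int64(456), np.float64(1.2171542163044133)) (array([581.61380205, 115.78238197]), np.int64(426), np.float64(1.5114808214244888))
bar [0.61663246 0.0338901  0.22222907] 54 -67.76685434523996
collar scene 387 ((583.7335815429688, 117.82743835449219), 67.27070617675781)
```

>>> move_arm:
  rows:
    - [[-0.7, 0.5, 20, 0, 0, 0, 10], [-0.7, 0.5, 40, 0, 0, 0, 10], [-0.7, 0.5, 48, 0, 0, 0, 10], [-0.7, 0.5, 53, 0, 0, 0, 10], [-0.7, 0.5, 58, 0, 0, 0, 10], [-0.7, 0.5, 62, 0, 0, 0, 10], [-0.7, 0.5, 65, 0, 0, 0, 10], [-0.7, 0.5, 67, 0, 0, 0, 10], [-0.7, 0.5, 67, 0, 0, 0, 10]]

```text
clock: 10.9
tcp_pos: [0.5844, 0.1141, 0.2044]
tool_rot: [-3.141, -0.0, 1.903]
wrist_force: [-0.6, -0.4, -5.1]
opening: 0.0238
```

No contact force, so the foot is inside the collar and the lugs are in the gaps. I'll lower it the rest of the way.

>>> move_arm:
  rows:
    - [[0, 0, 3, 0, 0, 0, 10], [0, 0, 5, 0, 0, 0, 10], [0, 0, 7, 0, 0, 0, 10], [0, 0, 8.5, 0, 0, 0, 10], [0, 0, 9.5, 0, 0, 0, 10], [0, 0, 9.5, 0, 0, 0, 10]]

```text
clock: 11.5
tcp_pos: [0.5844, 0.1142, 0.195]
tool_rot: [3.141, -0.0, 1.903]
wrist_force: [0.6, -0.2, -4.7]
opening: 0.0238
```

>>> move_arm:
  rows:
    - [[0, 0, 0.5, 0, 0, 0, 10], [0, 0, 1, 0, 0, 0, 10], [0, 0, 1.5, 0, 0, 0, 10], [0, 0, 1.5, 0, 0, 0, 10]]

```text
clock: 11.9
tcp_pos: [0.5849, 0.1145, 0.1947]
tool_rot: [3.14, 0.0, 1.903]
wrist_force: [-3.3, 0.1, 12.7]
opening: 0.0233
```

>>> move_arm:
  rows:
    - [[0, 0, 0.5, 0, 0, 0, 10], [0, 0, 0.5, 0, 0, 0, 50], [0, 0, 0.5, 0, 0, 0, 50], [0, 0, 0.5, 0, 0, 0, 50], [0, 0, -30, 0, 0, 0, 50], [0, 0, -70, 0, 0, 0, 50], [0, 0, -100, 0, 0, 0, 50], [0, 0, -100, 0, 0, 0, 50]]

```text
clock: 12.7
tcp_pos: [0.5857, 0.1148, 0.2973]
tool_rot: [3.136, 0.001, 1.902]
wrist_force: [1.0, -0.6, -0.3]
opening: 0.0502
```

```bash
cat > jc.py <<'E'
from h import *
def jarcheck(zoff,ang):
    """lid/grip/handle from scene cam; zoff = expected jar origin height"""
    c=cap("scene"); w=pts(c)*1000; z=w[...,2]; S=np.array([584.3,114.3])
    d=np.hypot(w[...,0]-S[0],w[...,1]-S[1]); l=(d<50)&(abs(z-zoff-120)<14)
    g=(d<30)&(abs(z-zoff-165)<14)
    print("lid z",np.median(z[l]),l.sum(),"grip z",np.percentile(z[g],95) if g.any() else None)
    m=(d>81)&(d<97)&(z>zoff+55)&(z<zoff+95)
    if m.any():
        q=w[m]; print("handle",m.sum(),q.mean(0).round(1),"mill ang",np.degrees(np.arctan2(np.median(q[:,1])-S[1],np.median(q[:,0])-S[0]))-MY, "z",np.percentile(q[:,2],[2,98]))
    return c
if __name__=="__main__":
    s=bot.state(); print(s["clock"],s["tcp_pos"],np.degrees(s["tool_rot"]),s["wrist_force"])
    jarcheck(70,-75)
    x,y=seat(88,-75); print("bar expected",x,y); go(x,y,240,109.07); go(x,y,136,109.07)
E
python3 jc.py
```

```text
12.7 [0.58572931 0.11483274 0.29729422] [1.79698861e+02 5.12903719e-02 1.09002485e+02] [ 0.97983381 -0.56669167 -0.26369397]
lid z 190.54558140435034 501 grip z 236.07607095080536
handle 70 [618.   33.4 144.6] mill ang -71.30219436500579 z [126.00333694 163.26785623]
bar expected 613.0133639209286 31.263561163582537
[-87.6, -0.8, 55.0] [0.2, 0.0, -0.1]
[-87.6, -1.1, 159.0] [0.2, 0.0, -0.1]
```

>>> move_arm:
  rows:
    - [[-45, 0, 0, 0, 0, 0, 44], [-88, 0, 0, 0, 0, 0, 44], [-88, -1, 45, 0, 0, 0, 44], [-88, -1, 90, 0, 0, 0, 44], [-88, -1, 125, 0, 0, 0, 44], [-88, -1, 150, 0, 0, 0, 44], [-88, -1, 159, 0, 0, 0, 44], [-88, -1, 159, 0, 0, 0, 44]]

```text
clock: 13.55
tcp_pos: [0.6113, 0.0306, 0.1331]
tool_rot: [-3.139, -0.001, 1.903]
wrist_force: [0.4, -0.0, -0.5]
opening: 0.0439
```

```bash
python3 - <<'E'
from h import *
s=bot.state(); print(s["clock"],s["tcp_pos"],np.degrees(s["tool_rot"]),s["wrist_force"])
p=s["tcp_pos"]*1000
for a in range(0,65,4):
    x,y=seat(88,-75-a); print(a,end=" "); go(x,y,136,109.07-a,(p[0],p[1],136,109.07))
E
```

```text
13.55 [0.61134103 0.03064829 0.13313605] [-1.79872583e+02 -6.60374766e-02  1.09024202e+02] [ 0.37273603 -0.02460773 -0.46465498]
0 [0.0, 1.8, 0.0] [0.0, 0.0, 0.0]
4 [0.2, -4.4, -0.0] [0.0, -0.0, 4.0]
8 [0.9, -10.5, -0.0] [0.0, -0.0, 8.0]
12 [2.0, -16.5, -0.0] [0.0, -0.0, 12.0]
16 [3.4, -22.5, -0.0] [0.0, -0.0, 16.0]
20 [5.3, -28.3, -0.0] [-0.0, -0.0, 20.0]
24 [7.6, -34.0, -0.0] [0.0, -0.0, 24.0]
28 [10.3, -39.5, -0.0] [-0.0, -0.0, 28.0]
32 [13.4, -44.9, -0.0] [0.0, -0.0, 32.0]
36 [16.8, -49.9, -0.0] [0.0, -0.0, 36.0]
40 [20.6, -54.8, -0.0] [0.0, -0.0, 40.0]
44 [24.7, -59.3, -0.0] [-0.0, -0.0, 44.0]
48 [29.2, -63.6, -0.0] [0.0, -0.0, 48.0]
52 [33.9, -67.6, -0.0] [-0.0, -0.0, 52.0]
56 [38.8, -71.2, -0.0] [0.0, -0.0, 56.0]
60 [44.0, -74.4, -0.0] [0.0, -0.0, 60.0]
64 [49.5, -77.3, -0.0] [0.0, -0.0, 64.0]
```

>>> move_arm:
  rows:
    - [[0.9, -10.5, 0, 0, 0, 8, 44], [2, -16.5, 0, 0, 0, 12, 44], [3.4, -22.5, 0, 0, 0, 16, 44], [5.3, -28.3, 0, 0, 0, 20, 44], [7.6, -34, 0, 0, 0, 24, 44], [10.3, -39.5, 0, 0, 0, 28, 44], [13.4, -44.9, 0, 0, 0, 32, 44], [16.8, -49.9, 0, 0, 0, 36, 44], [20.6, -54.8, 0, 0, 0, 40, 44], [24.7, -59.3, 0, 0, 0, 44, 44], [27, -61.5, 0, 0, 0, 46, 44], [29.2, -63.6, 0, 0, 0, 48, 44], [29.2, -63.6, 0, 0, 0, 48, 44]]

```text
clock: 14.85
tcp_pos: [0.543, 0.0378, 0.1359]
tool_rot: [3.14, -0.001, 1.065]
wrist_force: [0.4, -1.2, -0.4]
opening: 0.0441
```

```bash
python3 - <<'E'
from jc import *
s=bot.state(); print(s["clock"],s["tcp_pos"],np.degrees(s["tool_rot"]),s["wrist_force"])
p=s["tcp_pos"][:2]*1000-[584.3,114.3]; print(np.hypot(*p),np.degrees(np.arctan2(p[1],p[0]))-MY+75)
c=jarcheck(70,-115)
x0,y0=seat(88,-75-48)
for a in (50,52,54,56,58):
    x,y=seat(88,-75-a); print(a,end=" "); go(x,y,136,109.07-a,(x0,y0,136,109.07-48))
E
```

```text
14.85 [0.54300751 0.0378292  0.13587038] [ 1.79896087e+02 -4.72387747e-02  6.09993611e+01] [ 0.44327073 -1.1696441  -0.3953895 ]
86.90715534112671 -47.4380355039537
lid z 190.25726197532828 600 grip z 235.98905261404272
handle 74 [560.   32.8 152. ] mill ang -105.19296840976557 z [127.71648863 164.0899066 ]
50 [0.1, -3.1, -0.0] [-0.0, -0.0, 2.0]
52 [0.2, -6.1, -0.0] [0.0, -0.0, 4.0]
54 [0.5, -9.2, -0.0] [0.0, -0.0, 6.0]
56 [0.9, -12.2, -0.0] [0.0, -0.0, 8.0]
58 [1.3, -15.3, -0.0] [0.0, -0.0, 10.0]
```

The jar follows and is still on the ledge, with the lid at z = 190. I'll finish the turn.

>>> move_arm:
  rows:
    - [[0.1, -3, 0, 0, 0, 2, 44], [0.2, -6, 0, 0, 0, 4, 44], [0.3, -8, 0, 0, 0, 5, 44], [0.5, -10, 0, 0, 0, 6.5, 44], [0.5, -10, 0, 0, 0, 6.5, 44], [0.3, -4, 0, 0, 0, 4, 44], [0.2, 2, 0, 0, 0, 0, 44], [0.2, 2, 0, 0, 0, 0, 44]]

```text
clock: 15.7
tcp_pos: [0.5448, 0.0363, 0.1344]
tool_rot: [-3.142, -0.0, 1.066]
wrist_force: [0.2, 0.5, 0.1]
opening: 0.0439
```

```bash
python3 - <<'E'
from jc import *
s=bot.state(); print(s["clock"],s["tcp_pos"],np.degrees(s["tool_rot"]),s["wrist_force"])
c=jarcheck(62,-120)
c=cap("top"); cv2.imwrite("pics/t4z.png",cv2.resize(c["color"][130:300,120:320,::-1],None,fx=3.4,fy=3.4,interpolation=cv2.INTER_CUBIC))
E
```

```text
15.7 [0.54481135 0.03629926 0.13440385] [-1.79995429e+02 -1.34113052e-02  6.10870658e+01] [0.2402977  0.52695583 0.08374704]
lid z 182.60649331466522 501 grip z 228.2792149169079
handle 76 [559.   32.6 141.5] mill ang -116.39902079418698 z [118.55626133 156.5656697 ]
```

The lid now reads z = 182.6, an 8 mm drop, and the handle is at about -120°, so the jar is locked. Next, the switch.

```bash
python3 - <<'E'
from h import *
x,y=mill(-95,-102); print(x,y); go(x,y,265,4.07)
for t in(-84,-42,-38): go(*mill(-95,t),108,4.07,(x,y,265,4.07))
E
```

```text
461.8290501231129 3.4645939185947157
[-69.1, -55.9, -130.6] [-0.0, 0.0, 56.8]
[-0.0, -18.0, 157.0] [0.0, 0.0, 0.0]
[-0.0, -60.0, 157.0] [0.0, 0.0, 0.0]
[-0.0, -64.0, 157.0] [0.0, 0.0, 0.0]
```

View pics/t4z.png

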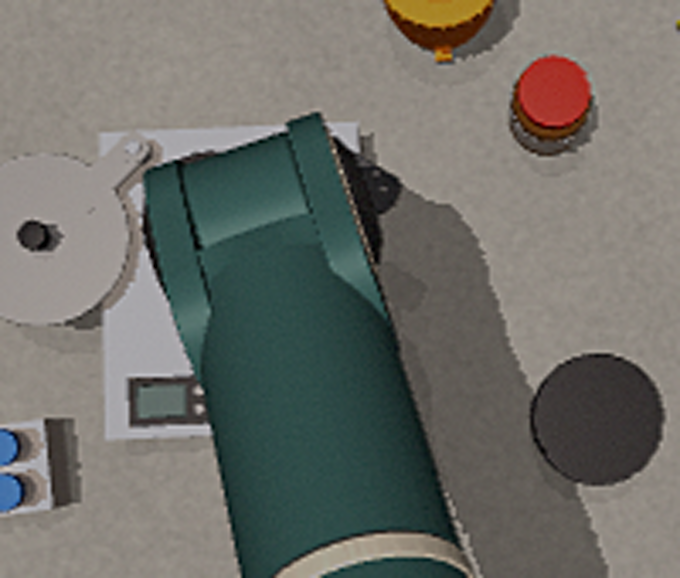

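The arm hides the seat here; the cover is aside at (37,235), and the bottle and store jar are undisturbed. Lifting away and going to the switch.

>>> move_arm:
  rows:
    - [[0, 0, -45, 0, 0, 0, 44], [0, 0, -90, 0, 0, 0, 44], [0, 0, -131, 0, 0, 0, 44], [-69, -56, -131, 0, 0, 57, 0], [-69, -56, -131, 0, 0, 57, 0], [-69, -56, -131, 0, 0, 57, 0], [-69, -56, -131, 0, 0, 57, 0], [-69, -56, -131, 0, 0, 57, 0], [-69, -56, -131, 0, 0, 57, 0], [-69, -56, -131, 0, 0, 57, 0], [-69, -56, -131, 0, 0, 57, 0], [-69, -56, -131, 0, 0, 57, 0]]
  force: 20

```text
clock: 17.0
tcp_pos: [0.4618, 0.0037, 0.2655]
tool_rot: [-3.142, -0.0, 0.073]
wrist_force: [-0.5, -0.4, -0.3]
opening: 0.0007
```

```bash
python3 - <<'E'
from jc import *
s=bot.state(); print(s["clock"],s["opening"],s["wrist_force"])
go(*mill(-95,-102),108,4.07); jarcheck(62,-120)
E
```

```text
17.0 0.0006593987192437974 [-0.54528934 -0.44777185 -0.26947065]
[0.0, 0.2, 157.5] [-0.0, -0.0, 0.1]
lid z 182.5682490464222 499 grip z 228.1911042519908
handle 41 [549.5  35.9 136.1] mill ang -117.60988029704919 z [119.07529874 153.19325066]
```

>>> move_arm:
  rows:
    - [[0, 0, 50, 0, 0, 0, 0], [0, 0, 100, 0, 0, 0, 0], [0, 0, 140, 0, 0, 0, 0], [0, 0, 157, 0, 0, 0, 0], [0, -14, 157, 0, 0, 0, 0], [0, -22, 157, 0, 0, 0, 0], [0, -30, 157, 0, 0, 0, 0], [0, -38, 157, 0, 0, 0, 0], [0, -46, 157, 0, 0, 0, 0], [0, -52, 157, 0, 0, 0, 0], [0, -56, 157, 0, 0, 0, 0], [0, -59, 157, 0, 0, 0, 0], [0, -60, 157, 0, 0, 0, 0], [0, -60, 157, 0, 0, 0, 0]]

```text
clock: 18.45
tcp_pos: [0.4576, 0.0634, 0.1084]
tool_rot: [-3.141, 0.0, 0.07]
wrist_force: [0.2, -0.9, 0.2]
opening: 0.0005
```

>>> move_arm:
  rows:
    - [[0, -1, 0, 0, 0, 0, 0], [0, -1.5, 0, 0, 0, 0, 0], [0, -2, 0, 0, 0, 0, 0], [0, -2, 0, 0, 0, 0, 0]]

```text
clock: 18.85
tcp_pos: [0.4575, 0.0653, 0.1084]
tool_rot: [-3.142, 0.0, 0.07]
wrist_force: [0.2, -1.4, -1.3]
opening: 0.0003
```

>>> move_arm:
  rows:
    - [[0, -1, 0, 0, 0, 0, 0], [0, -2, 0, 0, 0, 0, 0], [0, -2, 0, 0, 0, 0, 0]]

```text
clock: 19.15
tcp_pos: [0.4574, 0.0675, 0.1085]
tool_rot: [-3.141, 0.0, 0.07]
wrist_force: [0.1, -0.4, -0.2]
opening: 0.0007
```

>>> move_arm:
  rows:
    - [[0, -1, 0, 0, 0, 0, 0], [0, -2, 0, 0, 0, 0, 0], [0, -2, 0, 0, 0, 0, 0]]

```text
clock: 19.45
tcp_pos: [0.4573, 0.0695, 0.1085]
tool_rot: [-3.141, 0.0, 0.07]
wrist_force: [-0.4, 0.3, 0.3]
opening: 0.0004
```

```bash
cat > sw.py <<'E'
from h import *
c=cap("scene"); w=pts(c)*1000
a=np.radians(MY); q=w[...,:2]-MO; X=q[...,0]*np.cos(a)+q[...,1]*np.sin(a); Y=-q[...,0]*np.sin(a)+q[...,1]*np.cos(a); z=w[...,2]
m=(X>-112)&(X<-76)&(Y>-75)&(Y<5)&(z>84)&(z<140)
for lo in range(84,140,7):
    k=m&(z>=lo)&(z<lo+7)
    if k.any(): print(lo,k.sum(),"Y",np.percentile(Y[k],[2,50,98]).round(1),"X",X[k].mean().round(0))
v,u=np.where(m); print(u.mean(),v.mean())
cv2.imwrite("pics/%s.png"%__import__("sys").argv[1],cv2.resize(c["color"][150:240,265:375,::-1],None,fx=6,fy=6,interpolation=cv2.INTER_CUBIC))
E
python3 sw.py sw1
```

```text
133 7 Y [-46.4 -43.3 -35.4] X -88.0
308.42857142857144 170.85714285714286
```

View pics/sw1.png

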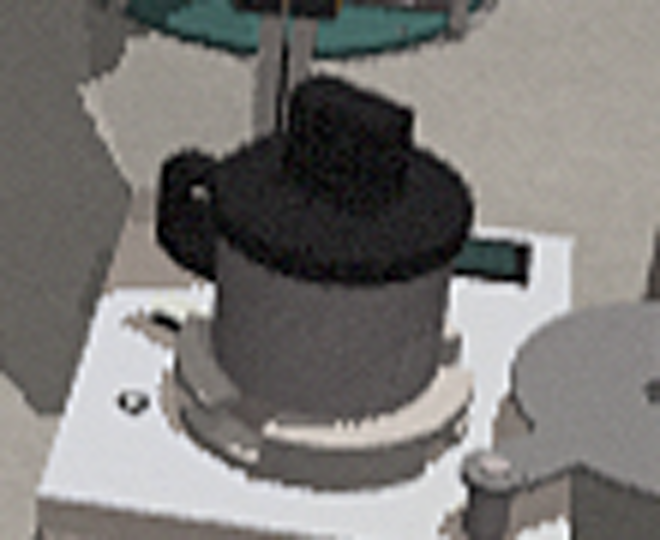

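The jar sits locked in the collar with its handle at crop (185,210), but it hides the switch. I'll back off and look from above.

>>> move_arm:
  rows:
    - [[0, 30, 0, 0, 0, 0, 0], [0, 60, 0, 0, 0, 0, 0], [0, 60, -50, 0, 0, 0, 0], [0, 60, -100, 0, 0, 0, 0], [0, 60, -150, 0, 0, 0, 0], [0, 110, -150, 0, 0, 0, 0], [0, 160, -150, 0, 0, 0, 0], [0, 210, -150, 0, 0, 0, 0], [0, 260, -150, 0, 0, 0, 0], [0, 310, -150, 0, 0, 0, 0], [0, 310, -150, 0, 0, 0, 0]]

```text
clock: 20.6
tcp_pos: [0.4779, -0.2461, 0.2577]
tool_rot: [3.141, 0.001, 0.062]
wrist_force: [0.1, 1.4, -0.4]
opening: 0.0004
```

```bash
sed -i 's/cap("scene")/cap("top")/; s/\[150:240,265:375/[130:290,130:320/; s/fx=6,fy=6/fx=3.6,fy=3.6/' sw.py; python3 sw.py sw2
```

```text
84 36 Y [-71.6 -42.2 -34.9] X -94.0
91 16 Y [-44.3 -37.3 -34.2] X -96.0
98 12 Y [-37.9 -34.6 -28.6] X -92.0
105 19 Y [-37.2 -30.6 -27.5] X -96.0
112 13 Y [-28.6 -26.2 -23.7] X -94.0
119 17 Y [-26.2 -23.7 -13.2] X -94.0
126 27 Y [-21.9 -16.5 -11.1] X -94.0
133 9 Y [-20.2 -17.4 -11.9] X -95.0
197.98657718120805 243.98657718120805
```

View pics/sw2.png

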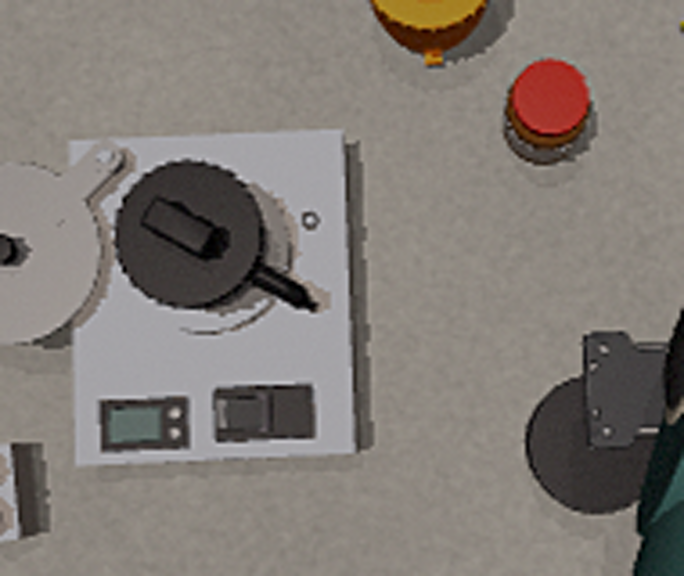

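The paddle at (242,412) now leans left, but its measured slope corresponds to about 0.95 and I never felt the stop. I'll go back and push until the force rises.

```bash
python3 - <<'E'
from h import *
p=bot.state(); print(p["tcp_pos"]); x,y=mill(-95,-75); go(x,y,258,4.07); 
E
```

```text
[ 0.47844066 -0.24254256  0.25781032]
[-0.6, -273.6, -0.0] [-0.0, 0.0, -0.3]
```

>>> move_arm:
  rows:
    - [[0, -50, 0, 0, 0, 0, 0], [0, -100, 0, 0, 0, 0, 0], [0, -150, 0, 0, 0, 0, 0], [0, -200, 0, 0, 0, 0, 0], [0, -250, 0, 0, 0, 0, 0], [0, -272, 0, 0, 0, 0, 0], [0, -272, 50, 0, 0, 0, 0], [0, -272, 100, 0, 0, 0, 0], [0, -272, 140, 0, 0, 0, 0], [0, -272, 150, 0, 0, 0, 0], [0, -290, 150, 0, 0, 0, 0], [0, -303, 150, 0, 0, 0, 0], [0, -308, 150, 0, 0, 0, 0], [0, -308, 150, 0, 0, 0, 0]]

```text
clock: 22.05
tcp_pos: [0.4579, 0.0681, 0.1095]
tool_rot: [-3.142, -0.001, 0.071]
wrist_force: [1.0, 0.6, 0.1]
opening: 0.0007
```

>>> move_arm:
  rows:
    - [[0, -1, 0, 0, 0, 0, 0], [0, -2, 0, 0, 0, 0, 0], [0, -2, 0, 0, 0, 0, 0]]

```text
clock: 22.35
tcp_pos: [0.4574, 0.069, 0.1086]
tool_rot: [3.142, -0.0, 0.069]
wrist_force: [-0.2, 0.2, 0.2]
opening: 0.0002
```

>>> move_arm:
  rows:
    - [[0, -1, 0, 0, 0, 0, 0], [0, -2, 0, 0, 0, 0, 0], [0, -2, 0, 0, 0, 0, 0]]

```text
clock: 22.65
tcp_pos: [0.4572, 0.0702, 0.1084]
tool_rot: [3.14, 0.0, 0.069]
wrist_force: [1.1, -7.5, 1.4]
opening: 0.0007
```

>>> move_arm:
  rows:
    - [[0, -0.5, 0, 0, 0, 0, 0], [0, -1, 0, 0, 0, 0, 0], [0, -1, 0, 0, 0, 0, 0]]

```text
clock: 22.95
tcp_pos: [0.4572, 0.0704, 0.1084]
tool_rot: [3.139, 0.001, 0.068]
wrist_force: [0.5, -13.2, 0.9]
opening: 0.0004
```

>>> move_arm:
  rows:
    - [[0, 15, 0, 0, 0, 0, 0], [0, 45, 0, 0, 0, 0, 0], [0, 60, -20, 0, 0, 0, 0], [0, 60, -70, 0, 0, 0, 0], [0, 60, -120, 0, 0, 0, 0], [0, 60, -150, 0, 0, 0, 0], [0, 110, -150, 0, 0, 0, 0], [0, 160, -150, 0, 0, 0, 0], [0, 210, -150, 0, 0, 0, 0], [0, 260, -150, 0, 0, 0, 0], [0, 310, -150, 0, 0, 0, 0], [0, 310, -150, 0, 0, 0, 0], [0, 310, -150, 0, 0, 0, 0]]

```text
clock: 24.25
tcp_pos: [0.4785, -0.2374, 0.258]
tool_rot: [-3.141, 0.001, 0.068]
wrist_force: [-0.1, 0.8, 1.2]
opening: 0.0007
```

```bash
python3 sw.py sw3; python3 - <<'E'
from jc import *
jarcheck(62,-120); c=cap("top"); w=pts(c)*1000; z=w[...,2]
k=(abs(z-128)<6)&(np.hypot(w[...,0]-575.7,w[...,1]-266.3)<25); print("knob",w[k].mean(0),knob(1.6))
v,u=np.mgrid[:384,:512]
q=(u>266)&(u<300)&(v>143)&(v<177)&(z>108); print("reag",w[q].mean(0)); c0=dict(np.load("top0.npz")); w0=pts(c0)*1000; q0=(u>266)&(u<300)&(v>143)&(v<177)&(w0[...,2]>108); print("was",w0[q0].mean(0))
for nm,b in(("rack",(u<140)&(u>60)&(v>248)&(v<295)),):
    for W in(w0,w): print(nm,W[b&(W[...,2]>60)].mean(0))
c=cap("scene"); cv2.imwrite("pics/end.png",c["color"][...,::-1])
E
```

```text
84 32 Y [-49.6 -43.3 -32.2] X -95.0
91 14 Y [-42.8 -39.4 -34.2] X -96.0
98 17 Y [-37.6 -35.  -29.8] X -93.0
105 17 Y [-33.  -30.3 -25.8] X -96.0
112 16 Y [-28.7 -26.  -23.2] X -94.0
119 15 Y [-24.2 -21.4 -12.8] X -94.0
126 33 Y [-21.9 -16.6 -11.2] X -95.0
133 2 Y [-20.  -17.6 -15.1] X -89.0
197.58219178082192 244.0068493150685
lid z 182.5639320388387 501 grip z 228.55203321783367
handle 48 [549.3  36.4 136.4] mill ang -118.26871211778317 z [118.40627791 155.41763902]
knob [574.47157144 265.37518621 130.98708428] [575.72722609 266.32140029]
reag [ 705.93062543 -153.10195383  120.4193828 ]
was [ 705.79118774 -153.19328081  120.63911296]
rack [377.45349425 339.95381935  85.47491251]
rack [377.47046552 339.45642493  85.42172837]
```

```bash
python3 -c "
from workcell import bot
print(bot.state()['clock']); print(bot.job_done())"
```

```text
24.45
the job is handed in; nothing more can be done
None
```

The mill job is done and handed in at 24.5 s of the 72 s allowed; the hand-in gave no verdict.

- **Cover:** I swung it by its knob to its stop. In the last check the knob stood within 2 mm of its place at 1.6 rad.
- **Jar:** I hung it in the collar (lid at z = 190 mm), let go, and pushed it round by the side handle only. It then dropped 8 mm (lid at 182.6 mm), and it still read that at the end. The handle measured about -118° against the nominal -120.5°; this camera sees only one side of the bar, which shifts the reading a few degrees.
- **Switch:** The first push fell short: the paddle read about 0.95 and no stop was felt. I went back and pushed until the force rose to 13 N with the paddle no longer moving, then withdrew. Its measured positions then agreed with the on stop.
- **Bystanders:** The bottle and tube rack measured within 0.5 mm of where they started. I did not re-measure the store jar, but the gripper only passed over it, well above it.

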